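# Reset the sheet folder under its dust cover

## Robot

A 6-joint arm with a two-finger parallel gripper is mounted at the origin on the work surface. World frame = base frame: x ahead of the robot, y to its left, z up, the work surface at z = 0. Lengths are in m, angles in rad, forces in N, time in s.
With the tool pointing down it reaches from about 0.275 to 0.75 m from the base axis. Payload 10.2 kg.
Tool frame: the origin (TCP) lies midway between the tips of the shut fingers; the grasp point (between the pads) lies 19 mm behind it; z points along the fingers, y is the line along which they close (so a half turn about z gives the same grasp; the last joint's range is limited). The gripper opens to 85 mm and grips with 20 to 120 N. Pads are 22 mm wide; open, the fingers measure 114 mm over their backs; the gripper's body (76 mm by 85 mm) begins 54 mm behind the grasp point. The pads swing forward as they close: fully open they stand 13 mm farther back than shut.
Start: joints at [-1.398, 0.313, 1.498, -0, 1.331, -0.223], TCP at [0.202, -0.484, 0.192] pointing down, gripper open.
Joint ranges: [-2.94, 2.94], [-0.97, 2.17], [0.19, 2.56], [-1.23, 4.37], [0.02, 3.11], [-2.88, 2.88]. Speed limits (rad/s): [2.39, 2.39, 3.01, 3.14, 3.14, 3.14].

## Interface

Orientations are given as a unit quaternion [x, y, z, w].
In Python, from rig import sensors, snapshot, camera_model, workorder gives the robot as it stands.
- The arm moves only by the shell command python3 -m inch 'ROWS' [FORCE]. ROWS is JSON, a list of rows, each an object of numbers: "x", "y", "z": the shift along the tool's x, y, z in mm; "spin": the turn about the tool's z in degrees; "claw": the closure, from 0 (fully open) to 1 (shut). A call has 1 to 10 rows; each row shifts and turns the commanded pose from where the row before left it, along the tool's axes as they then stand; what a row does not reach is not made up. A row lasts 1/10 s, in which the tool goes at most 50 mm and 8.59 degrees, less where a joint would pass 70% of its speed; a pose out of reach is approached as far as the arm can. A call with a gripper value outside its range is refused whole. The fingers move at their own pace and stop on an object; FORCE is the grip in N (left out, the last holds). Time passes only in rows, so rows that do not move let the fingers close. It gives the time, the measured TCP pose, the force, the opening and the grip force at its end, in the units of the state.
- sensors.sense(): the state, without advancing time (a new reading comes with each control period).
- snapshot(name): name is "scene" or "top" or "wrist"; returns the picture (384x512x3 uint8, red, green, blue); there is no depth.
- camera_model(name): a dict with "fx", "fy", "cx", "cy" (pixels), "R" (3x3) and "t" (3): a world point X has camera coordinates R X + t. Camera axes: x right, y down, z forward; pixel columns grow to the right and rows downward; lengths in m; the calibration is good to about 2 mm. The wrist camera is an equidistant fisheye: a pixel r from the principal point sees the ray r / f radians off the axis. A picture is of the moment at which its call begins: read the wrist's pose just before it. camera_model takes no time and is no camera call; for the wrist camera it gives the pose at the moment of the call.
- workorder.hand_in(): hands the job in; it is judged then, once.
The state is a dict: "time_s": time; "qpos": joint angles; "joint_vel": joint speeds; "joint_torque": joint torques, N m; "eef_pos": TCP position; "tcp_rot": TCP orientation; "ft_force": force on the tool from outside, world axes, zero at the start; "ft_torque": the same for the moment, N m; "width": opening from 0.0 (shut) to 1.0 (fully open); "grip_force": force on a finger pad.
Only numpy, scipy, OpenCV 4.12 (cv2) and the standard library are available. Lean on these libraries where they do the work, as an engineer would, in place of code of your own. Each camera call takes 0.05 s, during which the arm holds its last target. There are 200 camera calls.

## Task

The sheet folder has tripped. At its control station on the bench, slide the blue dust cover fully aside, press the green reset button under it all the way down and let it come back up, then slide the cover fully shut again and let go. Do not press the red stop button, and leave the drill, the hand seamer and the folding rule where they lie.

Things in the scene. Friction and masses are not known exactly. Their poses are not given: they have to be found in the camera images.
- station: Grey control station bolted to the bench, 120 (x) x 300 (y) x 63 mm high, on a dark mounting plate 120 x 370 x 8 mm. Origin: centre of its underside, on the bench. Its z axis points up, its y axis along its length. A rectangular well with the reset button in it (station x -47 to 47 mm, y -87 to 5 mm, floor at z = 36 mm) opens in its top at z = 63 mm; two aluminium guide strips beside the cover reach z = 71 mm at x = +-47 to +-55 mm.
- cover (a joint): Travel of the blue dust cover along the station's +y axis, m: 0 = fully shut over the reset button, 0.088 = fully open against its stop. It may start a little ajar (up to 0.012). It slides with about 2 N of friction and stays where it is left.
- cover_rib (a point): Centre of the top edge of the black grip rib standing on the middle of the cover, 103.5 mm above the bench. The rib is 14 mm thick along the slide (station y), 56 mm wide (station x) and stands 33 mm above the cover's top face (which is 70.5 mm above the bench); the cover plate is 92 (x) x 94 (y) x 6 mm. Axes as the station's. Shut, the rib is at station x = 0, y = -40 mm; fully open, at y = +48 mm.
- reset_button (a joint): Travel of the green reset button, m: 0 = up, 0.007 = fully down. A spring returns it; it starts to move at 1.5 N and is fully down at 5 N.
- reset_button_top (a point): Centre of the top face of the green reset button, a disc 36 mm across, at station x = 0, y = -40 mm, 59 mm above the bench when up (4 mm below the well's rim). It is pressed straight down. Hidden below the cover until that is slid open.
- stop_button (a joint): Travel of the red stop button, m: 0 = up, 0.006 = fully down. Not to be pressed.
- stop_button_top (a point): Centre of the top face of the red stop button, a disc 34 mm across in a yellow housing, at station x = 0, y = -121 mm, 85 mm above the bench.
- drill: Black and orange cordless drill lying on its side, about 195 x 190 x 68 mm; origin near its middle, on the bench. Bystander.
- seamer: Hand seamer (wide-jawed sheet-metal pliers) with red handles, lying flat, about 220 x 85 x 20 mm; origin near its middle, on the bench. Bystander.
- folding_rule: Folded yellow folding rule, 32 x 236 x 16 mm, origin at the centre of its underside, long axis y. Bystander.

How it is judged:
On the way, in this order (a step that is already met when the one before it is completed fails the run):
1. the cover is slid aside, clear of the reset button (value of joint cover above 0.072 m), for 0.1 s.
2. with the cover aside, the reset button is pressed down (value of joint reset_button above 0.005 m and value of joint cover above 0.06 m), for 0.1 s.
At the end, for the whole second after the job is handed in: The cover is shut to within 5 mm and at rest, and the reset button is up again (within 1 mm) (value of joint cover below 0.005 m and velocity of joint cover below 0.005 m/s and value of joint reset_button below 0.001 m); the robot touches nothing.
It fails at once if the red stop button is pressed (more than 2 mm) (value of joint stop_button above 0.002 m).
It fails at once if the drill, the seamer or the folding rule is moved by more than 20 mm (distance of any of drill, seamer, folding_rule from where it was at the start of the episode above 0.02 m).
It also fails if it takes over 51 s, if anything falls off the work surface, if the arm or the gripper's body presses on something with over 40 N, if the wrist force passes 120 N, or if a joint passes its speed limit or range.

## Working session

There is one attempt and no reset: what is moved stays moved. The work goes in short steps, Python scripts to look and compute and a shell command to move; the robot and the scene stay as the last step left them, time stands still between calls to the robot, and variables do not carry over. Pictures are saved under pics/ and viewed, at most 10 in all, crops included, and the job is handed in when it is done.

```bash
mkdir -p pics; python3 - <<'E'
from rig import sensors, snapshot, camera_model
import cv2,numpy as np
ims=[]
for n in("scene","top"):
    im=snapshot(n); cv2.imwrite(f"pics/{n}0.png",im[:,:,::-1])
    m=camera_model(n); print(n,{k:np.round(v,3).tolist() for k,v in m.items() if k!='name'} )
s=sensors.sense(); print(s)
E
```

```text
scene {'fx': 365.552, 'fy': 365.552, 'cx': 253.205, 'cy': 193.072, 'R': [[0.165, 0.986, -0.005], [0.633, -0.11, -0.766], [-0.756, 0.123, -0.643]], 't': [-0.148, -0.26, 1.629]}
top {'fx': 408.987, 'fy': 408.987, 'cx': 260.261, 'cy': 194.15, 'R': [[0.026, -0.999, 0.022], [-0.994, -0.028, -0.106], [0.106, -0.019, -0.994]], 't': [0.042, 0.533, 1.234]}
{'time_s': 0.1, 'qpos': array([-1.39839692e+00,  3.13398642e-01,  1.49834943e+00, -5.59829473e-06,
        1.33098283e+00, -2.23410622e-01]), 'joint_vel': array([ 0.00041255, -0.00098364, -0.00266217,  0.00150769,  0.00284293,
       -0.00152272]), 'joint_torque': array([ 2.13878928e-03, -4.12902224e+01, -2.60140800e+01, -2.36437663e-04,
        3.04632107e-03,  4.47867919e-06]), 'eef_pos': array([ 0.20235223, -0.48414905,  0.19139437]), 'tcp_rot': array([ 9.80480346e-01,  1.96616293e-01,  1.17964492e-05, -5.69006238e-04]), 'ft_force': array([-0.07775098, -0.35533301, -0.16118453]), 'ft_torque': array([-0.01465284, -0.02707781,  0.00063732]), 'grip_force': 0.0, 'width': 1.0033734857956293}
```

View pics/top0.png

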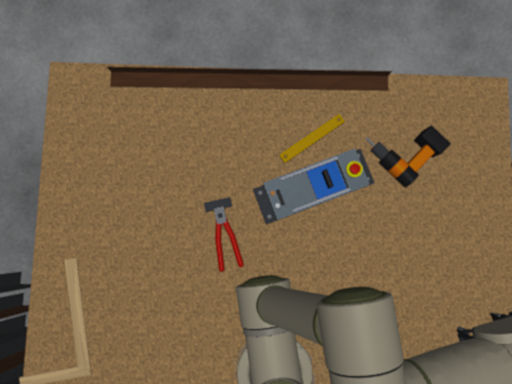

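View pics/scene0.png

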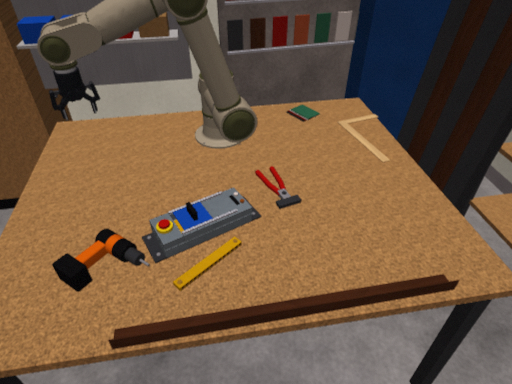

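The top view shows the station with the red button at (355,169), the blue cover with its rib at (327,180), and the far end at (265,205). The rule lies above it, the drill to the right and the seamer to the left. The scene view agrees.

```bash
cat > h.py <<'E'
import numpy as np,cv2
from scipy.spatial.transform import Rotation as Rot
def ray(m,px):
    u,v=(px[0]-m["cx"])/m["fx"],(px[1]-m["cy"])/m["fy"]
    if m.get("fish"):
        r=np.hypot(u,v); s=np.sin(r)/max(r,1e-9); d=np.array([u*s,v*s,np.cos(r)])
    else: d=np.array([u,v,1.])
    R=np.array(m["R"]); return -R.T@np.array(m["t"]),R.T@d
def onz(m,px,z):
    c,d=ray(m,px); return c+d*(z-c[2])/d[2]
def mask(im,lo,hi):
    h=cv2.cvtColor(im,cv2.COLOR_RGB2HSV); return cv2.inRange(h,np.array(lo),np.array(hi))
def big(mk):
    c,_=cv2.findContours(mk,cv2.RETR_EXTERNAL,cv2.CHAIN_APPROX_NONE); return max(c,key=cv2.contourArea)
def totool(s,P,yaw_tool_y=None):
    return Rot.from_quat(s["tcp_rot"]).inv().apply(P-s["eef_pos"])*1000
E
python3 - <<'E'
from h import *
from rig import camera_model
im={n:cv2.imread(f"pics/{n}0.png")[:,:,::-1].copy() for n in("top","scene")}
for n in im:
    m=camera_model(n);a=im[n]
    y=np.zeros(a.shape[:2],np.uint8)
    b=big(mask(a,(105,150,80),(125,255,255))) if n=="top" else None
    x0,x1,y0,y1=(335,375,150,190) if n=="top" else (150,180,210,240)
    r=mask(a,(0,150,80),(6,255,255)); r[:y0]=0;r[y1:]=0;r[:,:x0]=0;r[:,x1:]=0
    M=cv2.moments(r,True);c=(M["m10"]/M["m00"],M["m01"]/M["m00"]);print(n,"red",c,onz(m,c,.085))
    if b is not None:
        box=cv2.boxPoints(cv2.minAreaRect(b)); W=np.array([onz(m,p,.0705) for p in box]); print("cover",W,W.mean(0))
        k=mask(a,(0,0,0),(180,255,60));z=np.zeros_like(k);cv2.drawContours(z,[b],-1,255,-1);k&=z
        M=cv2.moments(k,True);c=(M["m10"]/M["m00"],M["m01"]/M["m00"]);print("rib",c,onz(m,c,.098))
        t=onz(m,(265,205),.008);print("end",t)
E
```

```text
top red (354.5, 168.32142857142858) [ 0.61112753 -0.22135663  0.085     ]
cover [[ 0.60047134 -0.07957785  0.0705    ]
 [ 0.63721133 -0.16708182  0.0705    ]
 [ 0.55477041 -0.19933996  0.0705    ]
 [ 0.51864079 -0.11226501  0.0705    ]] [ 0.57777347 -0.13956616  0.0705    ]
rib (327.0, 178.6627906976744) [ 0.57568789 -0.13703899  0.098     ]
end [0.50043225 0.04014153 0.008     ]
scene red (163.56944444444446, 223.40277777777777) [ 0.61699263 -0.22158999  0.085     ]
```

```bash
python3 -m inch '[{"x":40,"y":-14.5,"claw":0.4},{"x":40,"y":-14.5,"claw":0.4},{"x":40,"y":-14.5,"claw":0.4},{"x":40,"y":-14.5,"claw":0.4},{"x":40,"y":-14.5,"claw":0.4},{"x":40,"y":-14.5,"claw":0.4},{"x":40,"y":-14.5,"claw":0.4},{"x":40,"y":-14.5,"claw":0.4},{"x":40,"y":-14.5,"claw":0.4},{"x":40,"y":-14.5,"claw":0.4}]' 40; python3 -m inch '[{"x":40,"y":-14.5,"claw":0.4},{"x":40,"y":-14.5,"claw":0.4},{"claw":0.4},{"claw":0.4},{"claw":0.4}]'
python3 - <<'E'
from h import *
from rig import *
s=sensors.sense();m=camera_model("wrist");a=snapshot("wrist");cv2.imwrite("pics/w1.png",a[:,:,::-1])
import pickle;pickle.dump((s,m),open("w1.pkl","wb"));print(m)
P=np.array([.577,-.138,.078]);print(totool(s,P))
E
```

```text
{'fx': 297.3186396354542, 'fy': 297.3186396354542, 'cx': 259.6778698898938, 'cy': 187.8260991073459, 'R': array([[ 0.38745423, -0.92188844, -0.00095523],
       [-0.87507887, -0.36810654,  0.31422053],
       [-0.2900279 , -0.12091018, -0.94934954]]), 't': array([-0.52532698, -0.0430484 ,  0.3811828 ])}
[ 479.11365442 -174.8119779   113.70697254]invalid input at $[0]: expected keys x, y, z, spin, claw
invalid input at $[0]: expected keys x, y, z, spin, claw
```

View pics/w1.png

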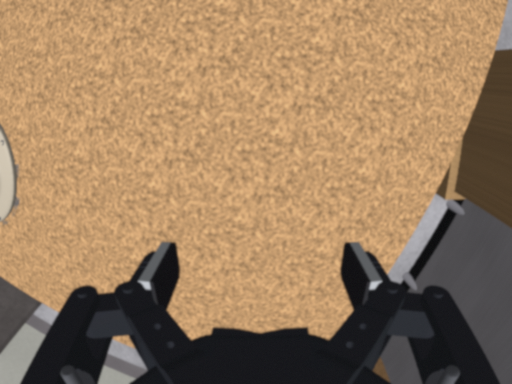

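The move was refused because every row needs all five keys, so the picture shows only bare bench. I'll resend with full rows.

```bash
python3 -m inch '[{"x":40,"y":-14.5,"z":0,"spin":0,"claw":0.4},{"x":40,"y":-14.5,"z":0,"spin":0,"claw":0.4},{"x":40,"y":-14.5,"z":0,"spin":0,"claw":0.4},{"x":40,"y":-14.5,"z":0,"spin":0,"claw":0.4},{"x":40,"y":-14.5,"z":0,"spin":0,"claw":0.4},{"x":40,"y":-14.5,"z":0,"spin":0,"claw":0.4},{"x":40,"y":-14.5,"z":0,"spin":0,"claw":0.4},{"x":40,"y":-14.5,"z":0,"spin":0,"claw":0.4},{"x":40,"y":-14.5,"z":0,"spin":0,"claw":0.4},{"x":40,"y":-14.5,"z":0,"spin":0,"claw":0.4}]' 40; python3 -m inch '[{"x":40,"y":-14.5,"z":0,"spin":0,"claw":0.4},{"x":30,"y":-14.5,"z":0,"spin":0,"claw":0.4},{"x":0,"y":0,"z":0,"spin":0,"claw":0.4},{"x":0,"y":0,"z":0,"spin":0,"claw":0.4},{"x":0,"y":0,"z":0,"spin":0,"claw":0.4}]'
python3 - <<'E'
from h import *
from rig import *
s=sensors.sense();m=camera_model("wrist");a=snapshot("wrist");cv2.imwrite("pics/w2.png",a[:,:,::-1])
import pickle;pickle.dump((s,m),open("w2.pkl","wb"))
P=np.array([.577,-.138,.078]);print(totool(s,P))
E
```

```text
time_s: 1.15
eef_pos: [0.5166, -0.1949, 0.1918]
tcp_rot: [0.98, 0.197, -0.0, -0.0]
ft_force: [0.7, -0.8, -0.1]
width: 0.599
grip_force: 0.0
time_s: 1.65
eef_pos: [0.5684, -0.1433, 0.1918]
tcp_rot: [0.981, 0.196, -0.0, -0.0]
ft_force: [0.6, -0.6, 0.5]
width: 0.599
grip_force: 0.0
[  9.999286    -1.62608927 113.78399406]
```

View pics/w2.png

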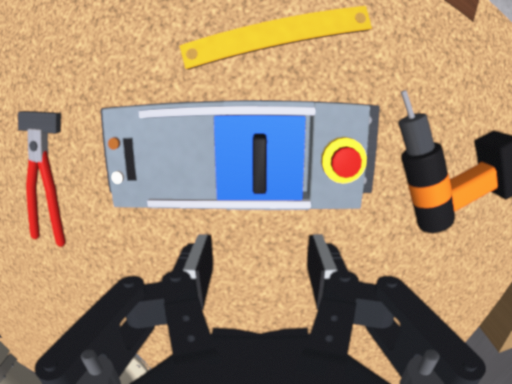

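The wrist view shows the station aligned with the gripper: cover at about (215–305, 115–200), rib at (260,163), red button at (346,162). The gap at column 306 shows the cover is slightly ajar.

```bash
cat > w.py <<'E'
from h import *
import pickle,sys
n=sys.argv[1];s,m=pickle.load(open(n+".pkl","rb"));m["fish"]=1
a=cv2.imread(f"pics/{n}.png")[:,:,::-1].copy();a[230:]=255
def cen(k): M=cv2.moments(k,True);return M["m10"]/M["m00"],M["m01"]/M["m00"]
r=mask(a,(0,150,80),(6,255,255));r[:,:300]=0;r[:100]=0;r=onz(m,cen(r),.085)
b=big(mask(a,(105,150,80),(125,255,255)));z=np.zeros(a.shape[:2],np.uint8);cv2.drawContours(z,[b],-1,255,-1)
k=mask(a,(0,0,0),(180,255,60))&z;bx=cv2.boundingRect(k);print("ribbox",bx)
t=onz(m,(bx[0]+bx[2]/2,bx[1]),.1035);q=onz(m,(bx[0]+bx[2]/2,bx[1]+bx[3]),.1035)
box=cv2.boxPoints(cv2.minAreaRect(b));W=np.array([onz(m,p,.0705) for p in box]);c=W.mean(0)
e=[np.degrees(np.arctan2(*(W[(i+1)%4]-W[i])[1::-1])) for i in range(4)]
print("edges",np.round(e,1),"red",r,"cover",c,"ribtop",t,q)
d=c-r;print("dir",np.degrees(np.arctan2(d[1],d[0])),"len",np.hypot(*d[:2]))
for p in (c,r,(t+q)/2): print("tool",np.round(totool(s,p),1))
E
python3 w.py w2
```

```text
ribbox (254, 135, 11, 57)
edges [  20.6  -67.3 -155.1  112.7] red [ 0.6142909  -0.22127053  0.085     ] cover [ 0.57909735 -0.13952312  0.0705    ] ribtop [ 0.60654992 -0.12804424  0.1035    ] [ 0.55548064 -0.14944697  0.1035    ]
dir 113.29264174508833 len 0.08900126404405141
tool [ 11.4   0.6 121.3]
tool [ 12.4  89.6 106.8]
tool [13.4  0.6 88.3]
```

```bash
python3 -m inch '[{"x":12,"y":0.5,"z":20,"spin":0,"claw":0.5},{"x":0,"y":0,"z":25,"spin":0,"claw":0.5},{"x":0,"y":0,"z":25,"spin":0,"claw":0.5},{"x":0,"y":0,"z":20,"spin":0,"claw":0.5},{"x":0,"y":0,"z":12,"spin":0,"claw":0.5},{"x":0,"y":0,"z":10,"spin":0,"claw":0.5},{"x":0,"y":0,"z":0,"spin":0,"claw":0.5},{"x":0,"y":0,"z":0,"spin":0,"claw":1}]' 30; python3 -m inch '[{"x":0,"y":0,"z":0,"spin":0,"claw":1},{"x":0,"y":0,"z":0,"spin":0,"claw":1},{"x":0,"y":0,"z":0,"spin":0,"claw":1},{"x":0,"y":0,"z":0,"spin":0,"claw":1},{"x":0,"y":0,"z":0,"spin":0,"claw":1},{"x":0,"y":0,"z":0,"spin":0,"claw":1}]'
```

```text
time_s: 2.5
eef_pos: [0.5806, -0.1388, 0.0807]
tcp_rot: [0.981, 0.196, 0.0, 0.0]
ft_force: [0.8, 1.0, -0.5]
width: 0.343
grip_force: 0.0
time_s: 3.1
eef_pos: [0.5803, -0.1385, 0.0799]
tcp_rot: [0.98, 0.197, 0.0, -0.0]
ft_force: [0.4, -0.3, -0.6]
width: 0.002
grip_force: 0.0
```

The fingers shut fully, so the rib isn't between them. I'll look.

```bash
python3 - <<'E'
from h import *
from rig import *
import pickle
s=sensors.sense();m=camera_model("wrist");a=snapshot("wrist");t=snapshot("scene")
pickle.dump((s,m),open("w3.pkl","wb"));cv2.imwrite("pics/w3.png",a[:,:,::-1])
c=cv2.resize(t[130:270,100:290],None,fx=2.1,fy=2.1)[:,:,::-1];b=a[:,:,::-1]
o=np.zeros((384,800,3),np.uint8);o[:c.shape[0],:c.shape[1]]=c[:, :399];b=cv2.resize(b,(400,300));o[:300,400:]=b
cv2.imwrite("pics/c3.png",o)
E
```

```text
(no output)
```

View pics/c3.png

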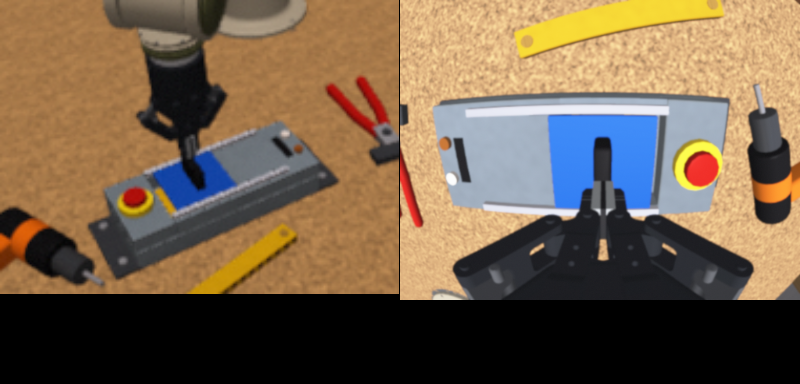

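The fingers look short of the rib, or above it. I'll project the TCP into the fixed views and compare.

```bash
python3 - <<'E'
from h import *
from rig import *
import pickle
s,m=pickle.load(open("w3.pkl","rb"))
print("cam-tcp in tool",totool(s,-m["R"].T@m["t"]), s["eef_pos"],s["ft_force"])
ims=[]
for n in("scene","top"):
    a=snapshot(n)[:,:,::-1].copy();c=camera_model(n)
    a=cv2.resize(a,None,fx=4,fy=4,interpolation=cv2.INTER_CUBIC)
    def pj(P): q=c["R"]@P+c["t"];return (q[:2]/q[2]*c["fx"]+[c["cx"],c["cy"]]+.5)*4
    R=Rot.from_quat(s["tcp_rot"]).as_matrix()
    for d,col in ((0,(0,255,0)),(-.05,(255,255,0)),(-.1,(255,0,255))):
        u=pj(s["eef_pos"]+R[:,2]*d);cv2.circle(a,tuple(int(v) for v in u),4,col,2)
    for dx in(-.028,.028):
        u=pj(np.array([.5795,-.1395,.1035])+R[:,0]*dx);cv2.circle(a,tuple(int(v) for v in u),4,(0,0,255),2)
    u=pj(s["eef_pos"]).astype(int);ims.append(a[u[1]-250:u[1]+150,u[0]-200:u[0]+200])
cv2.imwrite("pics/c4.png",np.hstack(ims))
E
python3 w.py w3
```

```text
cam-tcp in tool [  79.99466859    0.58124872 -183.48013973] [ 0.58025172 -0.1384947   0.07991922] [ 0.42528876 -0.26150928 -0.57674248]
ribbox (0, 0, 0, 0)
edges [ -67.2 -153.   112.8   18.5] red [ 0.61646522 -0.21919279  0.085     ] cover [ 0.59377135 -0.13312912  0.0705    ] ribtop [0.66425213 0.09839613 0.1035    ] [0.66425213 0.09839613 0.1035    ]
dir 104.77190922059194 len 0.08900542843795528
tool [14.5  0.3  9.4]
tool [ 2.3 88.4 -5.1]
tool [ 168.8 -186.2  -23.6]
```

View pics/c4.png

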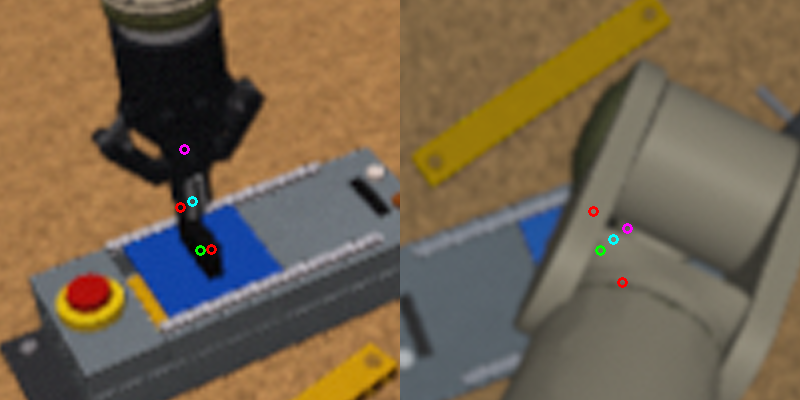

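```bash
python3 - <<'E'
from h import *
import pickle
s,m=pickle.load(open("w3.pkl","rb"));a=cv2.imread("pics/w3.png");a=cv2.resize(a,None,fx=4,fy=4,interpolation=cv2.INTER_CUBIC)
R=Rot.from_quat(s["tcp_rot"]).as_matrix()
def pj(P):
    q=m["R"]@P+m["t"];th=np.arctan2(np.hypot(q[0],q[1]),q[2]);u=q[:2]/np.hypot(q[0],q[1])*th*m["fx"]
    return tuple(int(v) for v in (u+[m["cx"],m["cy"]]+.5)*4)
for d,col in ((0,(0,255,0)),(-.019,(255,255,0))): cv2.circle(a,pj(s["eef_pos"]+R[:,2]*d),5,col,2)
for dx in(-.028,.028):cv2.circle(a,pj(np.array([.5795,-.1395,.1035])+R[:,0]*dx),5,(0,0,255),2)
cv2.imwrite("pics/c5.png",a[600:1160,740:1340])
E
```

```text
(no output)
```

View pics/c5.png

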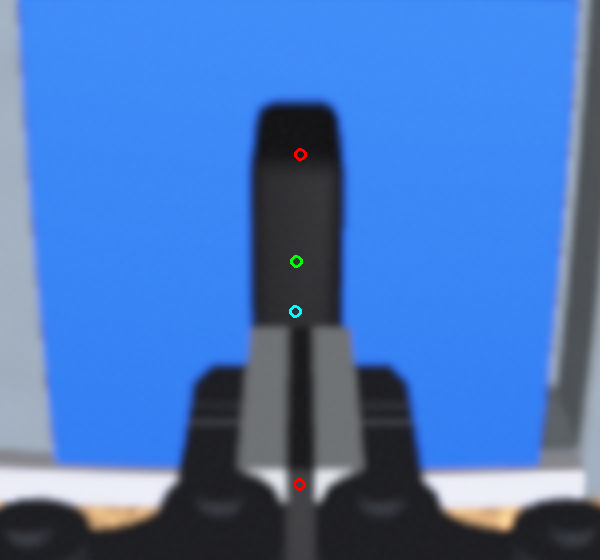

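The close-up shows the shut fingertips (row 325) just above the rib. The TCP projects to row 262, so the real tips are higher than the reported TCP. I'll measure that from the two views.

```bash
python3 - <<'E'
from h import *
from rig import *
import pickle
s,m=pickle.load(open("w3.pkl","rb"));m["fish"]=1
R=Rot.from_quat(s["tcp_rot"])
def hit(m,px,X):   # where ray meets plane tool-x = X mm ; 
    c,d=ray(m,px);c=totool(s,c);d=R.inv().apply(d);return c+d*(X-c[0])/d[0]
for row in(325,470): print(row,[np.round(hit(m,((740+298)/4-.5,(600+row)/4-.5),X),1) for X in(11,0)])
# ray from wrist tip & scene tip
c=camera_model("scene");q=c["R"]@s["eef_pos"]+c["t"];u=q[:2]/q[2]*c["fx"]+[c["cx"],c["cy"]]
p=(u+[(195-200)/4,(216-250)/4]);print([np.round(hit(c,p,X),1) for X in(11,0)])
E
```

```text
325 [array([ 11. ,   0.4, -45.7]), array([  0. ,   0.4, -23.7])]
470 [array([ 11. ,   0.5, -79.6]), array([  0. ,   0.4, -63. ])]
[array([ 11. ,   3.6, -45. ]), array([  0. ,  -0.2, -34.9])]
```

Both views put the tips about 45 mm behind the reported TCP, or z ≈ 0.125, which is above the rib. I'll reopen, go down in stages while watching the force, and try gripping.

```bash
python3 -m inch '[{"x":0,"y":0,"z":0,"spin":0,"claw":0.5},{"x":0,"y":0,"z":0,"spin":0,"claw":0.5},{"x":0,"y":0,"z":0,"spin":0,"claw":0.5},{"x":0,"y":0,"z":8,"spin":0,"claw":0.5},{"x":0,"y":0,"z":8,"spin":0,"claw":0.5},{"x":0,"y":0,"z":7,"spin":0,"claw":0.5},{"x":0,"y":0,"z":0,"spin":0,"claw":0.5}]'; python3 -m inch '[{"x":0,"y":0,"z":5,"spin":0,"claw":0.5},{"x":0,"y":0,"z":5,"spin":0,"claw":0.5},{"x":0,"y":0,"z":0,"spin":0,"claw":0.5}]'
python3 - <<'E'
from h import *
from rig import *
import pickle
s=sensors.sense();m=camera_model("wrist");a=snapshot("wrist");t=snapshot("scene")
pickle.dump((s,m),open("w6.pkl","wb"));cv2.imwrite("pics/w6.png",a[:,:,::-1]);cv2.imwrite("pics/s6.png",t[:,:,::-1])
c=cv2.resize(t[160:260,110:230],(480,400),interpolation=cv2.INTER_CUBIC);b=a[140:300,196:324];b=cv2.resize(b,(320,400),interpolation=cv2.INTER_CUBIC)
cv2.imwrite("pics/c6.png",np.hstack([c,b])[:,:,::-1])
E
```

```text
time_s: 4.0
eef_pos: [0.5795, -0.1382, 0.0554]
tcp_rot: [0.98, 0.197, -0.001, -0.001]
ft_force: [-0.3, -0.3, 0.8]
width: 0.496
grip_force: 0.0
time_s: 4.3
eef_pos: [0.5799, -0.1384, 0.0461]
tcp_rot: [0.98, 0.197, -0.0, -0.0]
ft_force: [0.0, -0.3, 0.1]
width: 0.5
grip_force: 0.0
```

View pics/c6.png

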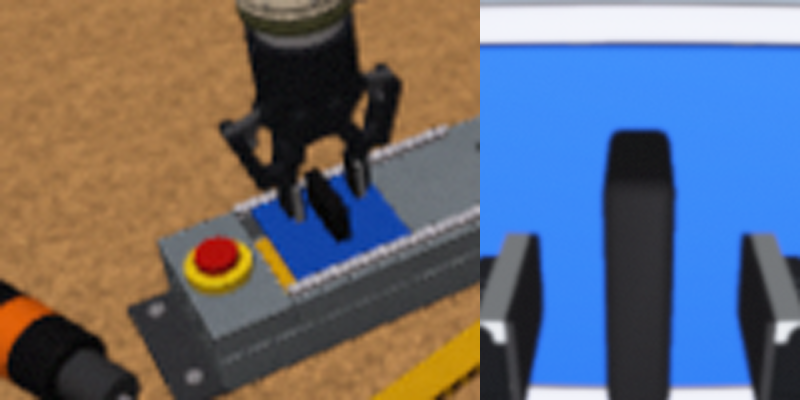

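The fingers now straddle the rib: left finger at (297,218) in the crop, rib at about (330,205), nothing touched yet. I'll go a little lower and grip.

```bash
python3 -m inch '[{"x":0,"y":0,"z":5,"spin":0,"claw":0.5},{"x":0,"y":0,"z":0,"spin":0,"claw":1},{"x":0,"y":0,"z":0,"spin":0,"claw":1},{"x":0,"y":0,"z":0,"spin":0,"claw":1},{"x":0,"y":0,"z":0,"spin":0,"claw":1}]' 30
```

```text
time_s: 4.9
eef_pos: [0.5802, -0.1385, 0.0419]
tcp_rot: [0.98, 0.197, -0.0, -0.0]
ft_force: [-1.5, -0.4, -1.2]
width: 0.16
grip_force: 31.9
```

Gripped the rib (width 0.16 ≈ 14 mm). Now sliding the cover open, which is tool −y.

```bash
python3 -m inch '[{"x":0,"y":-5,"z":0,"spin":0,"claw":1},{"x":0,"y":-10,"z":0,"spin":0,"claw":1},{"x":0,"y":-12,"z":0,"spin":0,"claw":1},{"x":0,"y":-12,"z":0,"spin":0,"claw":1},{"x":0,"y":-12,"z":0,"spin":0,"claw":1},{"x":0,"y":-12,"z":0,"spin":0,"claw":1},{"x":0,"y":-6,"z":0,"spin":0,"claw":1},{"x":0,"y":-3,"z":0,"spin":0,"claw":1},{"x":0,"y":-2,"z":0,"spin":0,"claw":1},{"x":0,"y":0,"z":0,"spin":0,"claw":1}]'; python3 -m inch '[{"x":0,"y":-2,"z":0,"spin":0,"claw":1},{"x":0,"y":-1,"z":0,"spin":0,"claw":1},{"x":0,"y":0,"z":0,"spin":0,"claw":1}]'
```

```text
time_s: 5.9
eef_pos: [0.5518, -0.0699, 0.0419]
tcp_rot: [0.98, 0.197, 0.0, -0.0]
ft_force: [3.9, 3.3, -1.8]
width: 0.15
grip_force: 31.7
time_s: 6.2
eef_pos: [0.5508, -0.0675, 0.0419]
tcp_rot: [0.981, 0.196, 0.0, 0.0]
ft_force: [4.6, 1.0, -4.3]
width: 0.159
grip_force: 31.5
```

```bash
python3 -m inch '[{"x":0,"y":-2,"z":0,"spin":0,"claw":1},{"x":0,"y":-1,"z":0,"spin":0,"claw":1},{"x":0,"y":0,"z":0,"spin":0,"claw":1}]';python3 -m inch '[{"x":0,"y":-1,"z":0,"spin":0,"claw":1},{"x":0,"y":-1,"z":0,"spin":0,"claw":1},{"x":0,"y":0,"z":0,"spin":0,"claw":1}]'
```

```text
time_s: 6.5
eef_pos: [0.55, -0.0656, 0.0419]
tcp_rot: [0.981, 0.196, 0.001, 0.001]
ft_force: [6.0, -3.4, -6.1]
width: 0.161
grip_force: 31.2
time_s: 6.8
eef_pos: [0.5501, -0.0656, 0.042]
tcp_rot: [0.981, 0.196, 0.001, 0.003]
ft_force: [10.9, -13.4, -10.2]
width: 0.158
grip_force: 30.8
```

The cover is against its stop (rib at station y = +48). Now release, rise, shift +88 along tool y, and shut the fingers.

```bash
python3 -m inch '[{"x":0,"y":1.5,"z":0,"spin":0,"claw":0.4},{"x":0,"y":0,"z":0,"spin":0,"claw":0.4},{"x":0,"y":0,"z":0,"spin":0,"claw":0.4},{"x":0,"y":0,"z":-15,"spin":0,"claw":0.4},{"x":0,"y":0,"z":-20,"spin":0,"claw":0.4},{"x":0,"y":0,"z":-15,"spin":0,"claw":0.4},{"x":0,"y":20,"z":0,"spin":0,"claw":0.4},{"x":0,"y":25,"z":0,"spin":0,"claw":1},{"x":0,"y":25,"z":0,"spin":0,"claw":1},{"x":0,"y":18,"z":0,"spin":0,"claw":1}]'; python3 -m inch '[{"x":0,"y":0,"z":0,"spin":0,"claw":1},{"x":0,"y":0,"z":0,"spin":0,"claw":1},{"x":0,"y":0,"z":0,"spin":0,"claw":1},{"x":0,"y":0,"z":0,"spin":0,"claw":1}]'
python3 - <<'E'
from h import *
from rig import *
import pickle
s=sensors.sense();m=camera_model("wrist");a=snapshot("wrist");m["fish"]=1
cv2.imwrite("pics/w7.png",a[:,:,::-1])
g=mask(a,(45,90,50),(85,255,255));b=big(g);print(cv2.boundingRect(b),cv2.contourArea(b))
x,y,w,h=cv2.boundingRect(b)
# front (upper-image) edge of disc = centre + 18 mm in x
print("front edge tool",totool(s,onz(m,(x+w/2-.5,y-.5),.059)),"left/right",[totool(s,onz(m,(u,y+h/2),.059))[1] for u in(x-.5,x+w-.5)])
print("expected",totool(s,np.array([.5843,-.1466,.059])))
E
```

```text
time_s: 7.8
eef_pos: [0.5833, -0.1465, 0.0919]
tcp_rot: [0.981, 0.196, -0.0, -0.0]
ft_force: [-0.3, 0.9, -0.2]
width: 0.093
grip_force: 0.0
time_s: 8.2
eef_pos: [0.5829, -0.1446, 0.0921]
tcp_rot: [0.98, 0.197, -0.0, -0.0]
ft_force: [0.6, -0.3, 0.6]
width: -0.001
grip_force: 0.0
(240, 175, 47, 47) 1659.0
front edge tool [18.91526195  3.24724824 33.04822727] left/right [np.float64(-14.922404464843646), np.float64(21.666119637558737)]
expected [ 0.48562549  2.39959523 33.05043316]
```

View pics/w7.png

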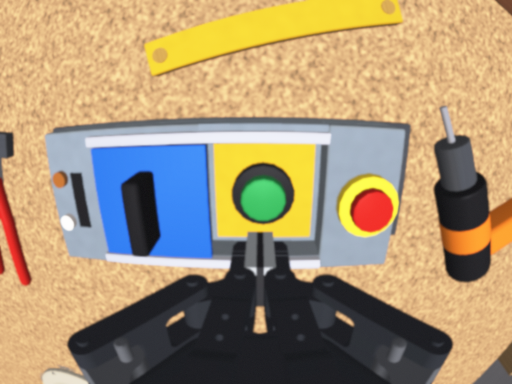

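The cover is fully open and the green button is visible at (263,198), about (1, 3) mm off the tool axis. Correct and descend.

```bash
python3 -m inch '[{"x":1,"y":3,"z":0,"spin":0,"claw":1},{"x":0,"y":0,"z":20,"spin":0,"claw":1},{"x":0,"y":0,"z":20,"spin":0,"claw":1},{"x":0,"y":0,"z":15,"spin":0,"claw":1},{"x":0,"y":0,"z":5,"spin":0,"claw":1},{"x":0,"y":0,"z":0,"spin":0,"claw":1}]'; python3 -m inch '[{"x":0,"y":0,"z":3,"spin":0,"claw":1},{"x":0,"y":0,"z":3,"spin":0,"claw":1},{"x":0,"y":0,"z":3,"spin":0,"claw":1},{"x":0,"y":0,"z":0,"spin":0,"claw":1}]'
```

```text
time_s: 8.85
eef_pos: [0.5851, -0.1477, 0.0316]
tcp_rot: [0.98, 0.197, -0.0, -0.0]
ft_force: [0.4, -0.7, 1.1]
width: 0.002
grip_force: 0.0
time_s: 9.25
eef_pos: [0.5851, -0.1478, 0.0227]
tcp_rot: [0.98, 0.197, -0.0, -0.0]
ft_force: [-0.4, -0.2, 0.2]
width: -0.004
grip_force: 0.0
```

```bash
python3 -m inch '[{"x":0,"y":0,"z":3,"spin":0,"claw":1},{"x":0,"y":0,"z":3,"spin":0,"claw":1},{"x":0,"y":0,"z":0,"spin":0,"claw":1}]'; python3 -m inch '[{"x":0,"y":0,"z":2,"spin":0,"claw":1},{"x":0,"y":0,"z":2,"spin":0,"claw":1},{"x":0,"y":0,"z":0,"spin":0,"claw":1}]'
```

```text
time_s: 9.55
eef_pos: [0.5854, -0.1479, 0.0169]
tcp_rot: [0.98, 0.197, 0.0, 0.0]
ft_force: [-0.4, -0.1, 2.9]
width: -0.001
grip_force: 1.4
time_s: 9.85
eef_pos: [0.5854, -0.1479, 0.013]
tcp_rot: [0.98, 0.197, 0.0, 0.0]
ft_force: [0.2, 0.3, 4.8]
width: 0.0
grip_force: 2.3
```

```bash
python3 -m inch '[{"x":0,"y":0,"z":1,"spin":0,"claw":1},{"x":0,"y":0,"z":1,"spin":0,"claw":1},{"x":0,"y":0,"z":0,"spin":0,"claw":1},{"x":0,"y":0,"z":0,"spin":0,"claw":1}]'
```

```text
time_s: 10.25
eef_pos: [0.5856, -0.148, 0.0125]
tcp_rot: [0.98, 0.197, 0.0, 0.0]
ft_force: [-4.1, 0.9, 15.8]
width: -0.002
grip_force: 7.7
```

Button fully down (15.8 N against its stop). Rise and go back to the rib.

```bash
python3 -m inch '[{"x":0,"y":0,"z":-10,"spin":0,"claw":1},{"x":0,"y":0,"z":-25,"spin":0,"claw":1},{"x":0,"y":0,"z":-30,"spin":0,"claw":1},{"x":0,"y":0,"z":-16,"spin":0,"claw":0.5},{"x":0,"y":-20,"z":0,"spin":0,"claw":0.5},{"x":-1,"y":-25,"z":0,"spin":0,"claw":0.5},{"x":0,"y":-25,"z":0,"spin":0,"claw":0.5},{"x":0,"y":-19,"z":0,"spin":0,"claw":0.5},{"x":0,"y":0,"z":0,"spin":0,"claw":0.5},{"x":0,"y":0,"z":0,"spin":0,"claw":0.5}]'; python3 -m inch '[{"x":0,"y":0,"z":20,"spin":0,"claw":0.5},{"x":0,"y":0,"z":15,"spin":0,"claw":0.5},{"x":0,"y":0,"z":10,"spin":0,"claw":0.5},{"x":0,"y":0,"z":4,"spin":0,"claw":0.5},{"x":0,"y":0,"z":0,"spin":0,"claw":0.5},{"x":0,"y":0,"z":0,"spin":0,"claw":1},{"x":0,"y":0,"z":0,"spin":0,"claw":1},{"x":0,"y":0,"z":0,"spin":0,"claw":1},{"x":0,"y":0,"z":0,"spin":0,"claw":1}]' 30
```

```text
time_s: 11.25
eef_pos: [0.5501, -0.0663, 0.0919]
tcp_rot: [0.98, 0.197, -0.0, 0.0]
ft_force: [-0.1, 0.4, 0.2]
width: 0.496
grip_force: 0.0
time_s: 12.15
eef_pos: [0.5504, -0.0662, 0.0436]
tcp_rot: [0.98, 0.197, 0.001, 0.0]
ft_force: [-1.4, 0.1, 5.0]
width: 0.155
grip_force: 32.0
```

Gripped again. Slide shut (88 mm along tool +y), the last part slowly.

```bash
python3 -m inch '[{"x":0,"y":5,"z":0,"spin":0,"claw":1},{"x":0,"y":10,"z":0,"spin":0,"claw":1},{"x":0,"y":12,"z":0,"spin":0,"claw":1},{"x":0,"y":12,"z":0,"spin":0,"claw":1},{"x":0,"y":12,"z":0,"spin":0,"claw":1},{"x":0,"y":12,"z":0,"spin":0,"claw":1},{"x":0,"y":12,"z":0,"spin":0,"claw":1},{"x":0,"y":5,"z":0,"spin":0,"claw":1},{"x":0,"y":3,"z":0,"spin":0,"claw":1},{"x":0,"y":0,"z":0,"spin":0,"claw":1}]'; python3 -m inch '[{"x":0,"y":2,"z":0,"spin":0,"claw":1},{"x":0,"y":1,"z":0,"spin":0,"claw":1},{"x":0,"y":1,"z":0,"spin":0,"claw":1},{"x":0,"y":0,"z":0,"spin":0,"claw":1}]'
```

```text
time_s: 13.15
eef_pos: [0.5823, -0.1434, 0.0436]
tcp_rot: [0.981, 0.196, 0.0, 0.001]
ft_force: [-2.0, -2.6, 6.1]
width: 0.157
grip_force: 32.1
time_s: 13.55
eef_pos: [0.5836, -0.1465, 0.0436]
tcp_rot: [0.98, 0.197, 0.0, 0.0]
ft_force: [-3.4, 0.5, 6.1]
width: 0.152
grip_force: 32.2
```

```bash
python3 -m inch '[{"x":0,"y":1,"z":0,"spin":0,"claw":1},{"x":0,"y":1,"z":0,"spin":0,"claw":1},{"x":0,"y":0,"z":0,"spin":0,"claw":1}]'
```

```text
time_s: 13.85
eef_pos: [0.5837, -0.1469, 0.0436]
tcp_rot: [0.98, 0.197, -0.001, -0.001]
ft_force: [-6.2, 7.2, 10.0]
width: 0.156
grip_force: 32.7
```

The cover is at its shut stop. Release, retreat upward and check.

```bash
python3 -m inch '[{"x":0,"y":-1,"z":0,"spin":0,"claw":0.45},{"x":0,"y":0,"z":0,"spin":0,"claw":0.45},{"x":0,"y":0,"z":0,"spin":0,"claw":0.45},{"x":0,"y":0,"z":-15,"spin":0,"claw":0.45},{"x":0,"y":0,"z":-25,"spin":0,"claw":0.45},{"x":0,"y":0,"z":-40,"spin":0,"claw":0.45},{"x":0,"y":0,"z":-40,"spin":0,"claw":0.45},{"x":0,"y":0,"z":0,"spin":0,"claw":0.45},{"x":0,"y":0,"z":0,"spin":0,"claw":0.45}]'
python3 - <<'E'
from h import *
from rig import *
import pickle
s=sensors.sense();m=camera_model("wrist");a=snapshot("wrist");pickle.dump((s,m),open("w8.pkl","wb"));cv2.imwrite("pics/w8.png",a[:,:,::-1])
E
python3 w.py w8
```

```text
time_s: 14.75
eef_pos: [0.5841, -0.1475, 0.1632]
tcp_rot: [0.98, 0.197, 0.0, 0.0]
ft_force: [-0.3, 0.4, -1.0]
width: 0.548
grip_force: 0.0
ribbox (253, 153, 13, 64)
edges [ -67.2 -154.5  112.8   20. ] red [ 0.61447867 -0.22111498  0.085     ] cover [ 0.58249877 -0.14832855  0.0705    ] ribtop [ 0.6120307 -0.1364499  0.1035   ] [ 0.55855559 -0.15890794  0.1035    ]
dir 113.71906812468467 len 0.07950206509199875
tool [-1.9  0.1 92.7]
tool [-0.4 79.6 78.3]
tool [ 1.   0.6 59.7]
```

View pics/w8.png

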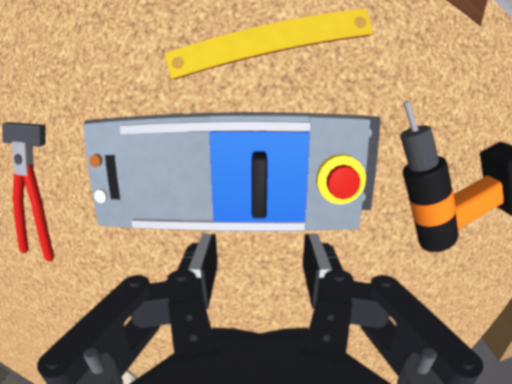

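The cover is shut flush at (307,175), about 80 mm from the red button against 81 nominal, and the robot is clear. Handing in.

```bash
python3 -c "from rig import workorder;print(workorder.hand_in())"
```

```text
the job is handed in; nothing more can be done
None
```

I slid the cover fully open, pressed the reset button to its stop, shut the cover again and let go, then handed the job in at about 15 s; no verdict was shown, the red button was not touched, and the drill, seamer and rule were left alone.

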